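# Slide the top soldering tile off the stack into the corner stop

### The arm

A 7-joint arm with a two-finger parallel gripper is mounted at the origin on the work surface. World frame = base frame: x ahead of the robot, y to its left, z up, the work surface at z = 0. Lengths are in m, angles in rad, forces in N, time in s.
With the tool pointing down it reaches from about 0.425 to 0.925 m from the base axis. Payload 6.8 kg.
Tool frame: the origin (TCP) lies midway between the tips of the shut fingers; the grasp point (between the pads) lies 19 mm behind it; x points along the fingers, y is the direction in which the jaws open and shut, and the axes are right-handed (so a half turn about x gives the same grasp; the last joint's range is limited). The gripper opens to 85 mm and grips with 20 to 120 N. Pads are 22 mm wide; open, the fingers measure 114 mm over their backs; the gripper's body (76 mm by 85 mm) begins 54 mm behind the grasp point. The pads swing forward as they close: fully open they stand 13 mm farther back than shut.
Start: joints at [1.099, 0.477, 0.022, 1.555, -0.011, 1.109, -0.083], TCP at [0.24, -0.631, 0.231] pointing down, gripper open.
Joint ranges: [-2.96, 2.96], [-0.34, 2.1], [-1.41, 1.46], [0.24, 2.44], [-1.37, 4.51], [0.17, 1.92], [-2.96, 2.96]. Speed limits (rad/s): [2.39, 2.39, 3.14, 3.14, 3.14, 3.14, 3.14].

### API

Orientations are given as a rotation vector (axis times angle).
In Python, from bench import r gives the robot as it stands.
- The arm moves only by the tool carry_out, never from a script. Its argument "targets" is one flat list of numbers, 7 for each row, row after row: the finger opening in m, from 0 to 0.0854, then the shift along the tool's x, y, z in m, then the turn, a rotation vector about the tool's x, y, z in units of 5 degrees (1.0 is 5 degrees). A call has 1 to 12 rows; each row is the pose to reach, as a shift and turn from the pose measured when the call began, along the tool's axes at that moment; what a row does not reach only later rows make up. A row lasts 1/8 s, in which the tool goes at most 62.5 mm and 10.7 degrees, less where a joint would pass 70% of its speed; a pose out of reach is approached as far as the arm can. A call with a gripper value outside its range is refused whole. The fingers move at their own pace and stop on an object; "squeeze" is the grip in N (left out, the last holds). Time passes only in rows, so rows that repeat a pose let the fingers close. It gives the time, the measured TCP pose, the force and the opening at its end, in the units of the state.
- r.get_obs(): the state, without advancing time (a new reading comes with each control period).
- r.grab_frame(name): name is "side" or "top"; returns the picture (480x640x3 uint8, blue, green, red); there is no depth.
- r.camera_info(name): a dict with "fx", "fy", "cx", "cy" (pixels), "D" ([k1, k2, p1, p2, k3] as OpenCV has them; the pictures are not rectified), "xyz" and "orientation" of the camera in the world. Camera axes: x right, y up, looking along -z (the intrinsics and any distortion apply to the point x, -y, -z); pixel columns grow to the right and rows downward; lengths in m; the calibration is good to about 2 mm. A picture is of the moment at which its call begins. camera_info takes no time and is no camera call.
- r.hand_in(): hands the job in, once; it reports no verdict.
The state is a dict: "clock": time; "joints": joint angles; "qvel": joint speeds; "tau": joint torques, N m; "tcp_pos": TCP position; "orientation": TCP orientation; "contact_force": force on the tool from outside, world axes, zero at the start; "moment": the same for the moment, N m; "grip_width": finger opening in m.
Only numpy, scipy, OpenCV 4.12 (cv2) and the standard library are available. Lean on these libraries where they do the work, as an engineer would, in place of code of your own. Each camera call takes 0.05 s, during which the arm holds its last target. There are 200 camera calls.

### The job

Slide the top ceramic tile sideways off the stack onto the steel platform beside it, without lifting it and without shifting the tiles below, and then slide it fully home into the corner of the L-shaped stop, touching both bars, so that it lies flat and square. The tiles are brittle: feel for the contact and push and press gently. Leave everything else on the bench alone.

Things in the scene. Friction and masses are not known exactly. Their poses are not given: they have to be found in the camera images.
- station: soldering station fixed on the bench: wooden base board 190 x 370 mm, 8 mm high, with a low cradle that holds the stack of tiles and, beside it, a steel platform. Origin on the bench, 20 mm from the board's middle towards the robot. Its y axis points from the cradle to the platform (the way the tile is to slide), its x axis away from the robot, to the side of the stop's long bar
- cradle_center (a point): middle of the cradle's floor, 10 mm above the bench, axes as the station's. Low wooden cheeks on all four sides rise to 26 mm above the bench, beside the two lowest tiles only; they reach 40 mm out in x and 55 mm out in y
- platform_center (a point): middle of the steel platform's top, 38 mm above the bench, axes as the station's. The platform is 150 mm (x) by 205 mm (y), a plate 6 mm thick on four legs; its top is 2 mm lower than the underside of the top tile, and a gap of about 25 mm lies between it and the stack
- fence: corner stop fixed on the platform: two dark steel bars 12 mm wide and high that form an L. Origin at the inside corner, at the platform's top. The long bar's inner face is its plane x = 0, from y = -113 to 12 mm; the short bar's is y = 0, from x = -85 to 0 mm. The tile comes from -y and lies at -x, -y. Turned up to 3 degrees from the station. Rigid: more than 12 N chips a tile (creep at 10 mm/s)
- home (a point): where the tile's centre is when it lies home, its long side against the long bar and its leading short side against the short bar: at x = -30, y = -45 mm, 5 mm up in the stop's frame (readings are not exact enough to place it: feel for both bars)
- tile1_center (a point): top tile of the stack of four: white ceramic soldering tile 60 mm (its x) by 90 mm (its y) by 10 mm thick, 75 to 155 g, loose. The point is its centre, half-way up: 45 mm above the bench at first, 43 mm on the platform. It lies up to 6 mm and 6 degrees askew on the stack. It slides under 2 N, but under up to 6 N where it rubs on a bar; over 20 N of finger force breaks it
- tile2_center (a point): tile number 2 from the top, of the same kind, centre 35 mm above the bench; stays where it is. It is held by nothing but friction and its neighbours
- tile3_center (a point): tile number 3 from the top, of the same kind, centre 25 mm above the bench; stays where it is. It is held by nothing but friction and the cradle's cheeks
- tile4_center (a point): tile number 4 from the top, of the same kind, centre 15 mm above the bench; stays where it is. It is held by nothing but friction and the cradle's cheeks
- crucible: white crucible, a cup 48 mm across the rim and 34 mm high, on the station's base board beyond the cradle; a bystander. Origin at its underside
- casting_ring: aluminium casting ring, 60 mm across, 35 mm high, on the station's base board beyond the cradle; a bystander. Origin at its underside
- file: file with a wooden handle, 220 mm long, on the bench to the left; a bystander. Origin at its underside
- flux_jar: jar 52 mm across, 60 mm high, on the bench far left; a bystander. Origin at its underside
- bench_block: steel block 60 x 60 x 22 mm, on the bench at the left; a bystander. Origin at its underside
- hammer: hammer 220 mm long, on the bench at the right; a bystander. Origin at its underside
- mandrel: tapered wooden rod 160 mm long, on the bench at the far right; a bystander. Origin at its underside
Things that resemble listed ones, but are neither listed nor needed, are in the scene too. Leave any orange or turquoise look-alike of the part that bears tile1_center alone.

How it is judged:
By the outcome, as a careful person would: the job done as asked, in the order asked, and still so for the second after the job is handed in, with the robot touching nothing.
It also fails if it takes over 61 s, if anything falls off the work surface, if the arm or the gripper's body presses on something with over 40 N, if the wrist force passes 120 N, or if a joint passes its speed limit or range.

## Working session

There is one attempt and no reset: what is moved stays moved. The work goes in short steps, Python scripts to look and compute and a tool call to move; the robot and the scene stay as the last step left them, time stands still between calls to the robot, and variables do not carry over. Pictures are saved under pics/ and viewed, about 8 in all and at most 12, crops included, and the job is handed in when it is done.

Besides the shell and the picture viewer there is one more tool, called after "Call:" by a JSON object that holds its "method" and its "body", one argument or row to a line. carry_out: Moves the arm, as the interface text tells. Its arguments: {"type":"object","properties":{"targets":{"type":"array","items":{"type":"number"}},"squeeze":{"type":"number"}},"required":["targets"]}

```bash
mkdir -p pics; ls; python3 - <<'E'
from bench import r
import cv2
print(r.get_obs())
for n in("top","side"):
    print(r.camera_info(n)); cv2.imwrite(f"pics/{n}0.png",r.grab_frame(n))
E
```

```text
pics
{'clock': 0.0, 'joints': array([ 1.09887648,  0.47776889,  0.02235148,  1.55643432, -0.0114633 ,
        1.10929154, -0.08306734]), 'qvel': array([-9.30387321e-04, -4.61923190e-04,  1.05456527e-03, -1.54212986e-03,
       -1.99490237e-03,  2.87193259e-03,  3.00748990e-06]), 'tau': array([ 2.74934964e-04, -5.96454370e+01,  1.60799671e+00, -2.81197768e+01,
        1.24534144e-02,  9.35180200e-03,  1.70994559e-05]), 'tcp_pos': array([ 0.23996116, -0.63028857,  0.23035411]), 'orientation': array([ 2.02315478,  0.37405625, -2.02415353]), 'contact_force': array([ 0.83585725, -0.37403297,  0.85152162]), 'moment': array([-0.02953535, -0.01171659,  0.01957284]), 'grip_width': 0.08499535051045802}
{'fx': 517.0985422606979, 'fy': 517.0985422606979, 'cx': 322.03153239846955, 'cy': 235.23324107121059, 'D': array([-0.14909922,  0.        ,  0.        ,  0.        ,  0.        ]), 'xyz': array([0.16655221, 0.00260362, 1.58206108]), 'orientation': array([ 0.18114255, -0.17478496, -1.46167662])}
{'fx': 559.9088922465785, 'fy': 559.9088922465785, 'cx': 315.2989882935857, 'cy': 233.70724909947367, 'D': array([0.05734919, 0.        , 0.        , 0.        , 0.        ]), 'xyz': array([-0.0529049 ,  1.07687828,  0.76284929]), 'orientation': array([ 0.32386677, -1.33906198, -2.31127024])}
```

View pics/top0.png

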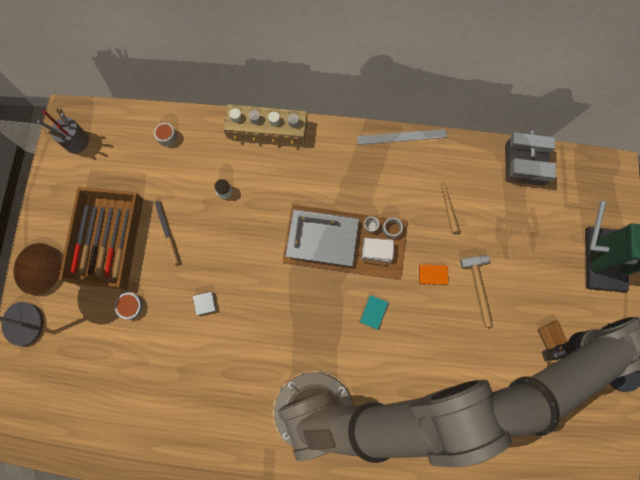

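View pics/side0.png

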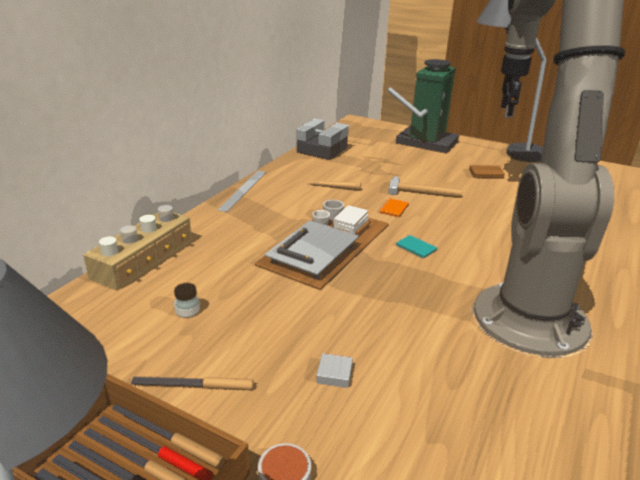

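The white tile stack is on the station at top (378,250), side (350,219). The orange plate at top (433,274) and the turquoise one at (374,312) are look-alikes lying on the bench, to be left alone. The platform is at (323,238), with the L-stop at (315,230) and its corner at the upper left near (299,219). I'll confirm with one enlarged crop and measure.

```bash
cat > h.py <<'E'
import numpy as np, cv2
from scipy.spatial.transform import Rotation as R
from bench import r
def ray(n,uv):
    c=r.camera_info(n); K=np.array([[c['fx'],0,c['cx']],[0,c['fy'],c['cy']],[0,0,1.]])
    p=cv2.undistortPoints(np.array(uv,float).reshape(-1,1,2),K,np.array(c['D']))[:,0]
    d=np.c_[p[:,0],-p[:,1],-np.ones(len(p))]
    return np.array(c['xyz']),R.from_rotvec(c['orientation']).apply(d)
def cast(n,uv,z):
    o,d=ray(n,uv); return o+d*((z-o[2])/d[:,2])[:,None]
def proj(n,P):
    c=r.camera_info(n); K=np.array([[c['fx'],0,c['cx']],[0,c['fy'],c['cy']],[0,0,1.]])
    q=R.from_rotvec(c['orientation']).inv().apply(np.array(P,float)-c['xyz'])*[1,-1,-1]
    return cv2.projectPoints(q.reshape(-1,1,3),np.zeros(3),np.zeros(3),K,np.array(c['D']))[0][:,0]
def rect(m):
    cs=cv2.findContours(m.astype(np.uint8),cv2.RETR_EXTERNAL,cv2.CHAIN_APPROX_NONE)[0]
    return sorted(cs,key=cv2.contourArea)[::-1]
E
python3 - <<'E'
from h import *
t=cv2.imread('pics/top0.png'); s=cv2.imread('pics/side0.png')
a=cv2.resize(t[200:285,280:415],None,fx=5.9,fy=5.9,interpolation=cv2.INTER_CUBIC)[:,:796]
cv2.imwrite('pics/c1.png',a)
b=cv2.resize(s[190:295,250:395],None,fx=5.5,fy=5.5,interpolation=cv2.INTER_CUBIC)
cv2.imwrite('pics/c2.png',b)
sub=t[200:285,280:415]; 
for u,v in((378,245),(378,256),(345,252),(320,235),(299,235),(372,222),(380,262)): print(u,v,t[v,u])
E
```

```text
378 245 [184 196 202]
378 256 [181 194 202]
345 252 [139 142 141]
320 235 [157 159 158]
299 235 [74 77 81]
372 222 [155 167 175]
380 262 [ 52  82 120]
```

View pics/c1.png

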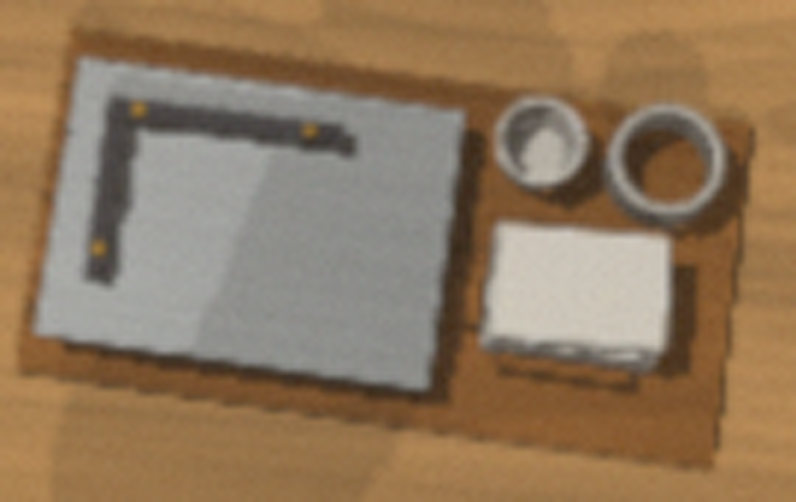

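View pics/c2.png

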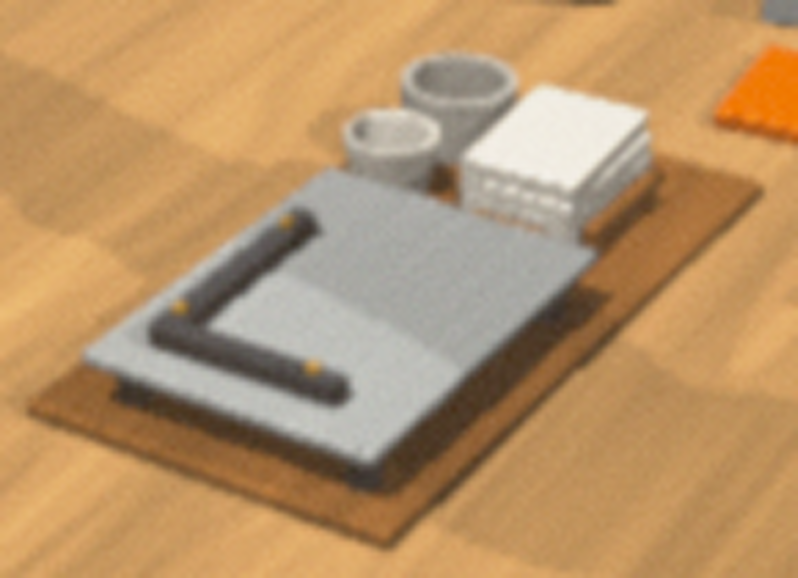

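Both crops confirm it: the white tile on top of the stack is the target. Its top face in c1 spans about (484–670, 224–350), and the L corner is at about (133,130). Next I measure poses.

```bash
cat > meas.py <<'E'
from h import *
def ang(v): return np.degrees(np.arctan2(v[1],v[0]))
def mrect(n,m,z):
    c=rect(m)[0][:,0]; P=cast(n,c,z)[:,:2]*1000
    (cx,cy),(w,h),a=cv2.minAreaRect(P.astype(np.float32)); return (round(cx,1),round(cy,1)),(round(w,1),round(h,1)),round(a,2)
def box(n,P,pad): 
    return proj(n,P)
E
python3 - <<'E'
from meas import *
t=cv2.imread('pics/top0.png'); s=cv2.imread('pics/side0.png')
def only(im,u0,u1,v0,v1,f):
    m=np.zeros(im.shape[:2],bool); m[v0:v1,u0:u1]=f(im[v0:v1,u0:u1].astype(int)); return m
for th in(165,175): print('tile top',th,mrect('top',only(t,358,400,235,266,lambda p:p.min(2)>th),.05))
for th in(165,175,190): print('tile side',th,mrect('side',only(s,330,372,203,228,lambda p:p.min(2)>th),.05))
print('plate top',mrect('top',only(t,283,362,205,270,lambda p:(p.max(2)-p.min(2)<20)&(p.min(2)>0)),.038))
print('plate side',mrect('side',only(s,262,360,218,280,lambda p:(p.max(2)-p.min(2)<22)&(p.min(2)>90)),.038))
for n,im,b in(('top',t,(290,345,212,252)),('side',s,(272,320,224,268))):
    m=only(im,*b,lambda p:p.max(2)<110)
    c=rect(m)[0]; ap=cv2.approxPolyDP(c,2,True)[:,0]
    P=cast(n,ap,.05)*1000; print(n,np.c_[ap,P[:,:2]].round(1).tolist())
o=r.get_obs(); print(R.from_rotvec(o['orientation']).as_matrix().round(3))
E
```

```text
tile top 165 ((501.3, -144.4), (56.8, 88.4), 2.9)
tile top 175 ((502.2, -145.8), (54.4, 85.7), 1.01)
tile side 165 ((503.1, -132.6), (63.2, 115.8), 4.81)
tile side 175 ((504.5, -142.7), (58.8, 94.3), 1.04)
tile side 190 ((504.2, -144.1), (58.2, 88.8), 1.04)
plate top ((519.6, 25.4), (206.3, 150.8), 87.47)
plate side ((520.3, -10.1), (294.8, 150.4), 87.95)
top [[295.0, 246.0, 482.3, 105.3], [299.0, 246.0, 483.6, 93.3], [303.0, 221.0, 562.6, 89.8], [338.0, 226.0, 557.9, -18.3], [339.0, 223.0, 567.7, -20.5], [308.0, 217.0, 576.8, 75.9], [303.0, 220.0, 565.8, 90.1], [299.0, 216.0, 577.1, 103.8], [295.0, 239.0, 503.9, 107.8], [298.0, 242.0, 495.6, 97.7]]
side [[312.0, 262.0, 476.5, 116.5], [312.0, 259.0, 482.9, 105.2], [286.0, 249.0, 558.8, 98.8], [307.0, 232.0, 556.5, 1.1], [306.0, 229.0, 566.4, -10.9], [298.0, 232.0, 576.1, 13.0], [277.0, 250.0, 574.9, 113.8]]
[[-0.001  0.356 -0.935]
 [ 0.001 -0.935 -0.356]
 [-1.    -0.002  0.   ]]
```

```bash
cat >> h.py <<'E'
YAW=-2.2
def delta(p,yaw=YAW):
    "shift (tool axes, mm) and turn (5deg units) to TCP p (mm), tool y at yaw deg"
    o=r.get_obs(); M=R.from_rotvec(o['orientation']); a=np.radians(yaw)
    y=np.array([np.cos(a),np.sin(a),0]); x=np.array([0,0,-1.]); T=R.from_matrix(np.c_[x,y,np.cross(x,y)])
    d=M.inv().apply(np.array(p,float)-o['tcp_pos']*1000); w=np.degrees((M.inv()*T).as_rotvec())/5
    print('tcp',(o['tcp_pos']*1000).round(1),'shift mm',d.round(1),'turn',w.round(2),'F',o['contact_force'].round(2),'t',round(o['clock'],2))
E
python3 - <<'E'
from meas import *
t=cv2.imread('pics/top0.png')
u0,v0,k=285,205,8
g=cv2.resize(t[v0:260,u0:360].max(2),None,fx=k,fy=k,interpolation=cv2.INTER_CUBIC)
m=g<112
c=rect(m)[0][:,0]; px=(c+.5)/k-.5+[u0,v0]
P=cast('top',px,.038)*1000; P=P[:,:2]
def fit(sel,nm):
    vx,vy,x,y=cv2.fitLine(P[sel].astype(np.float32),cv2.DIST_HUBER,0,.1,.01).ravel()
    print(nm,sel.sum(),'angle',round(ang((vx,vy))%180,2),'pt',x.round(1),y.round(1)); return np.array([x,y]),np.array([vx,vy])
a,d=fit((abs(P[:,0]-559)<5)&(P[:,1]<75)&(P[:,1]>-15),'long inner')
b,e=fit((abs(P[:,1]-92)<5)&(P[:,0]<545)&(P[:,0]>490),'short inner')
s=np.linalg.solve(np.c_[d,-e],b-a); print('corner',a+s[0]*d)
delta([500,-30,120])
E
```

```text
long inner 116 angle 88.42 pt 562.9 8.4
short inner 139 angle 177.28 pt 516.3 92.7
corner [565.1839   90.41297]
tcp [ 240.  -630.3  230.4] shift mm [ 111.1 -468.3 -456.6] turn [-1.339e+01 -1.000e-02  2.000e-02] F [-0.11  0.85  0.15] t 0.1
```

Call:
{"method": "carry_out", "body": {
  "targets": [0.02,0.0,-0.045,-0.044,-1.3,0,0,0.02,0.0,-0.09,-0.088,-2.6,0,0,0.02,0.01,-0.13,-0.13,-3.9,0,0,0.02,0.02,-0.175,-0.17,-5.2,0,0,0.02,0.03,-0.22,-0.214,-6.5,0,0,0.02,0.04,-0.265,-0.258,-7.8,0,0,0.02,0.05,-0.31,-0.302,-9.1,0,0,0.02,0.06,-0.355,-0.346,-10.4,0,0,0.02,0.07,-0.4,-0.39,-11.7,0,0,0.02,0.09,-0.44,-0.43,-13.0,0,0,0.02,0.11,-0.468,-0.457,-13.39,0,0,0.02,0.111,-0.468,-0.457,-13.39,0,0],
  "squeeze": 20
}}

```text
clock: 1.6
tcp_pos: [0.5003, -0.0262, 0.1188]
orientation: [1.234, 1.199, -1.233]
contact_force: [-0.7, 0.3, -0.4]
grip_width: 0.0202
```

```bash
python3 -c "
from h import *
delta([500,-30,45]); print(r.get_obs()['grip_width'],r.get_obs()['joints'].round(2))"
```

```text
tcp [500.3 -26.2 118.8] shift mm [73.7  0.   4.1] turn [ 0.07 -0.04  0.03] F [-0.66  0.31 -0.4 ] t 1.6
0.020219855884588762 [ 0.32  0.38 -0.47  2.04  0.24  0.77 -0.33]
```

Call:
{"method": "carry_out", "body": {
  "targets": [0.02,0.03,0,0,0,0,0,0.02,0.055,0,0,0,0,0,0.02,0.072,0,0,0,0,0,0.02,0.076,0,0,0,0,0,0.02,0.078,0,0,0,0,0,0.02,0.079,0,0,0,0,0,0.02,0.08,0,0,0,0,0]
}}

```text
clock: 2.48
tcp_pos: [0.5005, -0.0259, 0.0393]
orientation: [1.235, 1.198, -1.232]
contact_force: [-0.1, 0.0, -0.2]
grip_width: 0.0199
```

Call:
{"method": "carry_out", "body": {
  "targets": [0.02,0.001,0,0,0,0,0,0.02,0.002,0,0,0,0,0,0.02,0.002,0,0,0,0,0]
}}

```text
clock: 2.85
tcp_pos: [0.5008, -0.0259, 0.0382]
orientation: [1.234, 1.197, -1.232]
contact_force: [-3.3, -0.3, 10.6]
grip_width: 0.02
```

Call:
{"method": "carry_out", "body": {
  "targets": [0.02,0.001,0,0,0,0,0,0.02,0.0015,0,0,0,0,0]
}}

```text
clock: 3.1
tcp_pos: [0.5009, -0.0259, 0.0381]
orientation: [1.234, 1.196, -1.233]
contact_force: [-6.6, 0.2, 23.0]
grip_width: 0.0199
```

```bash
python3 -c "
from h import *
delta([501,-232,44])"
```

```text
tcp [500.9 -25.9  38.1] shift mm [ -6.3   6.7 205.9] turn [ 0.07 -0.02  0.01] F [-6.61  0.23 23.02] t 3.1
```

Call:
{"method": "carry_out", "body": {
  "targets": [0.02,-0.03,0,0,0,0,0,0.02,-0.06,0.001,0.03,0,0,0,0.02,-0.06,0.003,0.085,0,0,0,0.02,-0.06,0.005,0.14,0.07,0,0,0.02,-0.06,0.0065,0.19,0.07,0,0,0.02,-0.06,0.0067,0.206,0.07,0,0,0.02,-0.04,0.0067,0.206,0.07,0,0,0.02,-0.02,0.0067,0.206,0.07,0,0,0.02,-0.01,0.0067,0.206,0.07,0,0,0.02,-0.0063,0.0067,0.206,0.07,0,0,0.02,-0.0063,0.0067,0.206,0.07,0,0]
}}

```text
clock: 4.47
tcp_pos: [0.5013, -0.2318, 0.0443]
orientation: [1.238, 1.193, -1.236]
contact_force: [0.3, -0.5, 0.0]
grip_width: 0.0202
```

```bash
python3 - <<'E'
from h import *
delta([501,-210,44])
t=r.grab_frame('top'); s=r.grab_frame('side')
a=cv2.resize(t[200:285,330:430],None,fx=5,fy=5,interpolation=cv2.INTER_CUBIC)
b=cv2.resize(s[150:250,310:410],None,fx=4.25,fy=4.25,interpolation=cv2.INTER_CUBIC)
h=min(len(a),len(b)); cv2.imwrite('pics/c3.png',np.hstack([a[:h,:400],b[:h,:400]]))
E
```

```text
tcp [ 501.3 -231.8   44.3] shift mm [  0.3  -1.1 -21.7] turn [ 0.01 -0.02  0.01] F [ 0.26 -0.47  0.01] t 4.47
```

View pics/c3.png

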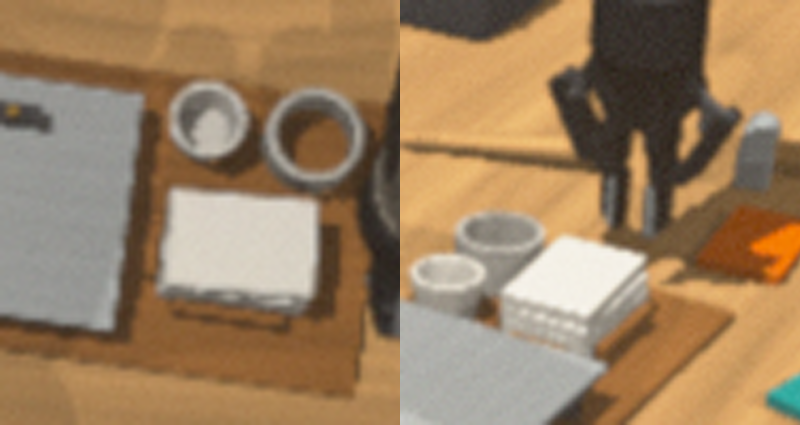

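Call:
{"method": "carry_out", "body": {
  "targets": [0.02,0.0003,-0.001,-0.01,0,0,0,0.02,0.0003,-0.001,-0.018,0,0,0,0.02,0.0003,-0.001,-0.022,0,0,0,0.02,0.0003,-0.001,-0.024,0,0,0,0.02,0.0003,-0.001,-0.026,0,0,0,0.02,0.0003,-0.001,-0.028,0,0,0,0.02,0.0003,-0.001,-0.03,0,0,0,0.02,0.0003,-0.001,-0.032,0,0,0,0.02,0.0003,-0.001,-0.034,0,0,0]
}}

```text
clock: 5.7
tcp_pos: [0.5017, -0.1981, 0.0444]
orientation: [1.238, 1.192, -1.237]
contact_force: [0.3, -0.9, 0.1]
grip_width: 0.0201
```

Call:
{"method": "carry_out", "body": {
  "targets": [0.02,0.0005,0,-0.002,0,0,0,0.02,0.0006,0,-0.004,0,0,0,0.02,0.0006,0,-0.006,0,0,0,0.02,0.0006,0,-0.008,0,0,0,0.02,0.0006,0,-0.01,0,0,0,0.02,0.0006,0,-0.012,0,0,0,0.02,0.0006,0,-0.014,0,0,0,0.02,0.0006,0,-0.016,0,0,0]
}}

```text
clock: 6.7
tcp_pos: [0.5024, -0.182, 0.0438]
orientation: [1.238, 1.192, -1.237]
contact_force: [-0.0, -1.4, 1.1]
grip_width: 0.02
```

```bash
cat > look.py <<'E'
from meas import *
import sys
def tile(z):
    t=r.grab_frame('top'); cv2.imwrite('pics/last_top.png',t)
    return t
def look(name):
    t=r.grab_frame('top'); s=r.grab_frame('side')
    a=cv2.resize(t[205:275,285:405],None,fx=6,fy=6,interpolation=cv2.INTER_CUBIC)
    b=cv2.resize(s[190:290,255:385],None,fx=5.5,fy=5.5,interpolation=cv2.INTER_CUBIC)
    cv2.imwrite(f'pics/{name}_t.png',a); cv2.imwrite(f'pics/{name}_s.png',b); cv2.imwrite(f'pics/{name}_raw.png',t)
    w=400; f=lambda i:cv2.resize(i,(w,int(i.shape[0]*w/i.shape[1])))
    A,B=f(a),f(b); h=max(len(A),len(B)); o=np.zeros((h,2*w,3),np.uint8); o[:len(A),:w]=A;o[:len(B),w:]=B
    cv2.imwrite(f'pics/{name}.png',o)
    return t,s
E
python3 - <<'E'
from look import *
look('p1'); delta([501,-100,43.8])
E
```

```text
tcp [ 502.4 -181.7   43.8] shift mm [  0.1  -4.5 -81.6] turn [ 0.01 -0.02  0.  ] F [-0.23 -0.41  0.63] t 6.8
```

View pics/p1.png

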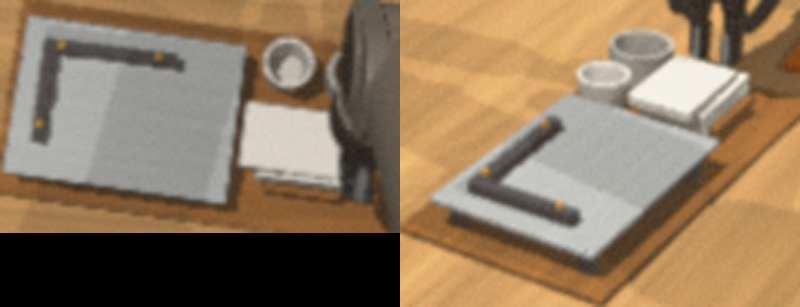

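Picture p1: the tile is moving onto the gap (its leading edge at left panel x≈243), the lower tiles are still in place, and the fingers are flat on the trailing side. Continuing.

Call:
{"method": "carry_out", "body": {
  "targets": [0.02,0,0,-0.0035,0,0,0,0.02,0,0,-0.007,0,0,0,0.02,0,0,-0.0105,0,0,0,0.02,0,0,-0.014,0,0,0,0.02,0,0,-0.0175,0,0,0,0.02,0,0,-0.021,0,0,0,0.02,0,0,-0.0245,0,0,0,0.02,0,0,-0.028,0,0,0,0.02,0,0,-0.0315,0,0,0,0.02,0,0,-0.035,0,0,0,0.02,0,0,-0.0385,0,0,0,0.02,0,0,-0.042,0,0,0]
}}

```text
clock: 8.3
tcp_pos: [0.504, -0.1396, 0.0439]
orientation: [1.238, 1.192, -1.236]
contact_force: [-0.0, -0.9, 0.7]
grip_width: 0.02
```

Call:
{"method": "carry_out", "body": {
  "targets": [0.02,0,0,-0.0035,0,0,0,0.02,0,0,-0.007,0,0,0,0.02,0,0,-0.0105,0,0,0,0.02,0,0,-0.014,0,0,0,0.02,0,0,-0.0175,0,0,0,0.02,0,0,-0.021,0,0,0,0.02,0,0,-0.0245,0,0,0,0.02,0,0,-0.028,0,0,0,0.02,0,0,-0.0315,0,0,0,0.02,0,0,-0.035,0,0,0,0.02,0,0,-0.0385,0,0,0,0.02,0,0,-0.042,0,0,0]
}}

```text
clock: 9.8
tcp_pos: [0.5056, -0.0974, 0.044]
orientation: [1.238, 1.192, -1.236]
contact_force: [0.2, -0.2, -0.6]
grip_width: 0.0201
```

```bash
python3 - <<'E'
from look import *
look('p2'); delta([502+.038*160,-25,43])
E
```

```text
tcp [505.7 -97.   44. ] shift mm [  1.1  -0.3 -72. ] turn [ 0.02 -0.02 -0.  ] F [ 0.75 -0.08 -0.48] t 9.9
```

View pics/p2.png

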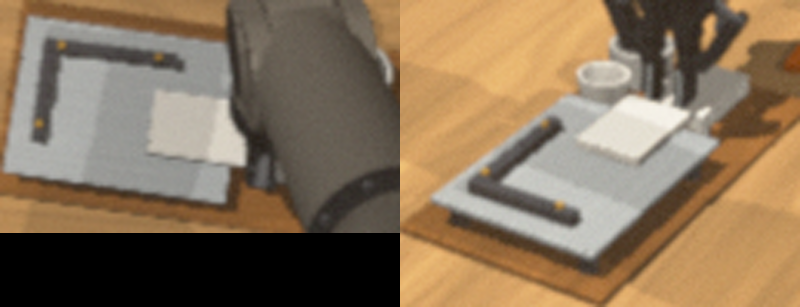

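Picture p2: the tile lies square and flat on the platform's near part (left panel 150–245, 90–165), and the stack is undisturbed.

Call:
{"method": "carry_out", "body": {
  "targets": [0.02,0,0,-0.0035,0,0,0,0.02,0,0,-0.007,0,0,0,0.02,0,0,-0.0105,0,0,0,0.02,0,0,-0.014,0,0,0,0.02,0,0,-0.0175,0,0,0,0.02,0,0,-0.021,0,0,0,0.02,0,0,-0.0245,0,0,0,0.02,0,0,-0.028,0,0,0,0.02,0.0005,0,-0.0315,0,0,0,0.02,0.001,0,-0.035,0,0,0,0.02,0.0015,0,-0.0385,0,0,0,0.02,0.002,0,-0.042,0,0,0]
}}

```text
clock: 11.4
tcp_pos: [0.5073, -0.0549, 0.0421]
orientation: [1.238, 1.193, -1.236]
contact_force: [-1.0, -1.9, 1.2]
grip_width: 0.0198
```

Call:
{"method": "carry_out", "body": {
  "targets": [0.02,0,0,-0.0035,0,0,0,0.02,0,0,-0.007,0,0,0,0.02,0,0,-0.0105,0,0,0,0.02,0,0,-0.014,0,0,0,0.02,0,0,-0.017,0,0,0,0.02,0,0,-0.02,0,0,0,0.02,0,0,-0.022,0,0,0,0.02,0,0,-0.024,0,0,0,0.02,0,0,-0.026,0,0,0]
}}

```text
clock: 12.52
tcp_pos: [0.5082, -0.0288, 0.0421]
orientation: [1.238, 1.193, -1.236]
contact_force: [-0.8, -0.0, -1.1]
grip_width: 0.0202
```

```bash
python3 - <<'E'
from look import *
t,s=look('p3'); delta([508,-12,42])
for n,im,b in(('top',t,(290,350,218,255)),('side',s,(275,345,215,265))):
    for th in(165,180):
        m=np.zeros(im.shape[:2],bool);u0,u1,v0,v1=b; p=im[v0:v1,u0:u1].astype(int); m[v0:v1,u0:u1]=(p[...,2]-p[...,0]>12)&(p[...,1]>130)&(p[...,2]-p[...,0]<45)
    print(n,mrect(n,m,.048))
E
```

```text
tcp [508.3 -28.5  42.1] shift mm [  0.2  -0.9 -16.5] turn [ 0.02 -0.02 -0.  ] F [ 0.86 -0.07 -0.16] t 12.62
top ((510.1, 26.2), (87.0, 59.1), 87.97)
side ((512.0, 36.4), (64.7, 111.8), 1.23)
```

View pics/p3.png

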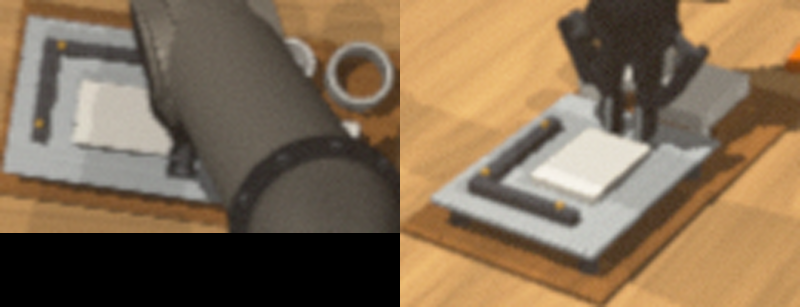

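Picture p3: the tile is square, about 20 mm short of the short bar and 22 mm from the long bar. Now creeping.

Call:
{"method": "carry_out", "body": {
  "targets": [0.02,0,0,-0.0015,0,0,0,0.02,0,0,-0.003,0,0,0,0.02,0,0,-0.0045,0,0,0,0.02,0,0,-0.006,0,0,0,0.02,0,0,-0.0075,0,0,0,0.02,0,0,-0.009,0,0,0,0.02,0,0,-0.0105,0,0,0,0.02,0,0,-0.012,0,0,0,0.02,0,0,-0.013,0,0,0,0.02,0,0,-0.014,0,0,0]
}}

```text
clock: 13.88
tcp_pos: [0.5088, -0.0145, 0.0422]
orientation: [1.238, 1.193, -1.235]
contact_force: [0.2, -0.4, -0.4]
grip_width: 0.0198
```

Call:
{"method": "carry_out", "body": {
  "targets": [0.02,0,0,-0.0008,0,0,0,0.02,0,0,-0.0015,0,0,0]
}}

```text
clock: 14.12
tcp_pos: [0.5089, -0.013, 0.0422]
orientation: [1.238, 1.193, -1.235]
contact_force: [0.6, -0.6, -0.2]
grip_width: 0.0196
```

Call:
{"method": "carry_out", "body": {
  "targets": [0.02,0,0,-0.0006,0,0,0,0.02,0,0,-0.0012,0,0,0]
}}

```text
clock: 14.38
tcp_pos: [0.509, -0.0117, 0.0422]
orientation: [1.238, 1.193, -1.235]
contact_force: [-0.4, -0.6, 0.0]
grip_width: 0.0203
```

Call:
{"method": "carry_out", "body": {
  "targets": [0.02,0,0,-0.0006,0,0,0,0.02,0,0,-0.0011,0,0,0]
}}

```text
clock: 14.62
tcp_pos: [0.509, -0.0106, 0.0422]
orientation: [1.238, 1.193, -1.235]
contact_force: [-0.1, 0.0, -1.1]
grip_width: 0.0201
```

Call:
{"method": "carry_out", "body": {
  "targets": [0.02,0,0,-0.0006,0,0,0,0.02,0,0,-0.0011,0,0,0]
}}

```text
clock: 14.88
tcp_pos: [0.509, -0.0094, 0.0422]
orientation: [1.238, 1.193, -1.235]
contact_force: [0.3, -0.4, -1.0]
grip_width: 0.0201
```

Call:
{"method": "carry_out", "body": {
  "targets": [0.02,0,0,-0.0006,0,0,0,0.02,0,0,-0.0011,0,0,0]
}}

```text
clock: 15.12
tcp_pos: [0.509, -0.0083, 0.0422]
orientation: [1.238, 1.193, -1.235]
contact_force: [1.2, -0.7, 0.3]
grip_width: 0.0199
```

Call:
{"method": "carry_out", "body": {
  "targets": [0.02,0,0,-0.0005,0,0,0,0.02,0,0,-0.0009,0,0,0]
}}

```text
clock: 15.38
tcp_pos: [0.5091, -0.0073, 0.0422]
orientation: [1.238, 1.193, -1.235]
contact_force: [-0.9, -1.0, -0.4]
grip_width: 0.0201
```

Call:
{"method": "carry_out", "body": {
  "targets": [0.02,0,0,-0.0005,0,0,0,0.02,0,0,-0.0009,0,0,0]
}}

```text
clock: 15.62
tcp_pos: [0.5091, -0.0064, 0.0422]
orientation: [1.238, 1.193, -1.235]
contact_force: [-0.4, -0.7, -1.0]
grip_width: 0.0197
```

Call:
{"method": "carry_out", "body": {
  "targets": [0.02,0,0,-0.0004,0,0,0,0.02,0,0,-0.0008,0,0,0]
}}

```text
clock: 15.88
tcp_pos: [0.5092, -0.0056, 0.0422]
orientation: [1.238, 1.193, -1.235]
contact_force: [0.8, 0.1, 0.2]
grip_width: 0.02
```

```bash
python3 - <<'E'
from look import *
t,s=look('p4'); delta([508,-12,42])
im=t;m=np.zeros(im.shape[:2],bool);u0,u1,v0,v1=(285,350,215,258); p=im[v0:v1,u0:u1].astype(int); m[v0:v1,u0:u1]=(p[...,2]-p[...,0]>12)&(p[...,1]>130)&(p[...,2]-p[...,0]<45)
print(mrect('top',m,.048))
a=t[212:258,285:345]; cv2.imwrite('pics/p4b.png',np.hstack([cv2.resize(a,(400,307),interpolation=3),cv2.resize(s[215:275,270:340],(358,307),interpolation=3)]))
E
```

```text
tcp [509.1  -5.5  42.2] shift mm [ 0.2 -0.9  6.5] turn [ 0.02 -0.02 -0.  ] F [ 0.16 -0.21 -0.82] t 15.97
((511.0, 50.0), (89.7, 60.0), 88.63)
```

View pics/p4b.png

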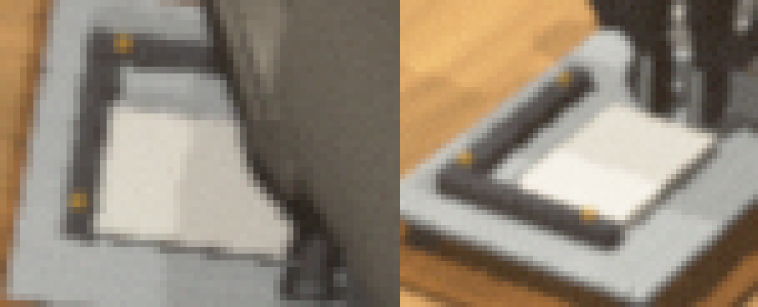

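Picture p4b: the tile's leading edge is at or within a millimetre or two of the short bar, and the long-bar gap is about 20 mm. I keep feeling for contact.

Call:
{"method": "carry_out", "body": {
  "targets": [0.02,0,0,-0.0004,0,0,0,0.02,0,0,-0.0008,0,0,0]
}}

```text
clock: 16.23
tcp_pos: [0.5092, -0.0047, 0.0422]
orientation: [1.238, 1.193, -1.235]
contact_force: [-0.3, -0.6, -0.3]
grip_width: 0.0199
```

Call:
{"method": "carry_out", "body": {
  "targets": [0.02,0,0,-0.0003,0,0,0,0.02,0,0,-0.0006,0,0,0]
}}

```text
clock: 16.48
tcp_pos: [0.5092, -0.0041, 0.0422]
orientation: [1.238, 1.193, -1.235]
contact_force: [-0.4, -1.2, -0.9]
grip_width: 0.0201
```

Call:
{"method": "carry_out", "body": {
  "targets": [0.02,0,0,-0.0003,0,0,0,0.02,0,0,-0.0006,0,0,0]
}}

```text
clock: 16.73
tcp_pos: [0.5092, -0.0035, 0.0422]
orientation: [1.238, 1.193, -1.235]
contact_force: [0.5, -1.9, -0.2]
grip_width: 0.0199
```

Call:
{"method": "carry_out", "body": {
  "targets": [0.02,0,0,-0.0003,0,0,0,0.02,0,0,-0.0006,0,0,0]
}}

```text
clock: 16.98
tcp_pos: [0.5092, -0.003, 0.0422]
orientation: [1.238, 1.193, -1.235]
contact_force: [-0.1, -1.5, -0.8]
grip_width: 0.02
```

Call:
{"method": "carry_out", "body": {
  "targets": [0.02,0,0,-0.0003,0,0,0,0.02,0,0,-0.0006,0,0,0]
}}

```text
clock: 17.23
tcp_pos: [0.5094, -0.0028, 0.0422]
orientation: [1.238, 1.192, -1.236]
contact_force: [0.3, -3.0, -0.4]
grip_width: 0.0203
```

Call:
{"method": "carry_out", "body": {
  "targets": [0.02,0,0,-0.0003,0,0,0,0.02,0,0,-0.0006,0,0,0]
}}

```text
clock: 17.48
tcp_pos: [0.5094, -0.0028, 0.0422]
orientation: [1.237, 1.192, -1.236]
contact_force: [0.5, -4.3, 0.4]
grip_width: 0.0201
```

Contact felt at the short bar (force −4.3 N, TCP stopped at y = −2.8 mm). Now around to the tile's robot-facing long side.

```bash
python3 -c "
from h import *
print(r.get_obs()['joints'].round(2)); delta([450,47,42],88); delta([450,47,42],-92)"
```

```text
[ 0.2   0.51 -0.39  2.07  0.33  0.62 -0.45]
tcp [509.4  -2.8  42.2] shift mm [  0.3 -61.2 -47.6] turn [-1.803e+01 -1.000e-02 -1.000e-02] F [ 0.47 -4.31  0.43] t 17.48
tcp [509.4  -2.8  42.2] shift mm [  0.3 -61.2 -47.6] turn [ 1.797e+01 -1.000e-02  1.000e-02] F [ 0.47 -4.31  0.43] t 17.48
```

Call:
{"method": "carry_out", "body": {
  "targets": [0.02,0,0,0.006,0,0,0,0.02,0,0,0.012,0,0,0,0.02,-0.03,0,0.012,0,0,0,0.02,-0.05,-0.01,0,-2,0,0,0.02,-0.05,-0.025,-0.01,-4,0,0,0.02,-0.05,-0.04,-0.02,-6,0,0,0.02,-0.05,-0.055,-0.03,-8,0,0,0.02,-0.05,-0.061,-0.04,-10,0,0,0.02,-0.05,-0.061,-0.048,-12,0,0,0.02,-0.05,-0.061,-0.048,-14,0,0,0.02,-0.05,-0.061,-0.048,-16,0,0,0.02,-0.05,-0.061,-0.048,-18,0,0]
}}

```text
clock: 18.98
tcp_pos: [0.4502, 0.0473, 0.0923]
orientation: [0.026, 1.57, -0.024]
contact_force: [-0.3, 0.7, -0.2]
grip_width: 0.0199
```

```bash
python3 -c "
from look import *
print(r.get_obs()['joints'].round(2)); delta([450,48,42],88)
t=r.grab_frame('top')
im=t;m=np.zeros(im.shape[:2],bool);u0,u1,v0,v1=(285,350,215,258); p=im[v0:v1,u0:u1].astype(int); m[v0:v1,u0:u1]=(p[...,2]-p[...,0]>12)&(p[...,1]>130)&(p[...,2]-p[...,0]<45)
print(mrect('top',m,.048))"
```

```text
[ 0.46  0.44 -0.84  2.15  0.49  0.74  0.84]
tcp [450.2  47.3  92.3] shift mm [50.3  0.6 -0.2] turn [ 0.03  0.   -0.01] F [-0.28  0.72 -0.21] t 18.98
((502.2, 80.7), (11.1, 13.7), 33.12)
```

Call:
{"method": "carry_out", "body": {
  "targets": [0.02,0.025,0,0,0,0,0,0.02,0.045,0,0,0,0,0,0.02,0.05,0,0,0,0,0,0.02,0.0503,0,0.006,0,0,0,0.02,0.0503,0,0.012,0,0,0,0.02,0.0503,0,0.015,0,0,0,0.02,0.0503,0,0.0165,0,0,0,0.02,0.0503,0,0.018,0,0,0,0.02,0.0503,0,0.0195,0,0,0,0.02,0.0503,0,0.021,0,0,0,0.02,0.0503,0,0.0225,0,0,0,0.02,0.0503,0,0.024,0,0,0]
}}

```text
clock: 20.52
tcp_pos: [0.4737, 0.0466, 0.0418]
orientation: [0.021, 1.572, -0.019]
contact_force: [-2.1, -0.2, 1.9]
grip_width: 0.0199
```

Call:
{"method": "carry_out", "body": {
  "targets": [0.02,0,0,0.0012,0,0,0,0.02,0,0,0.0024,0,0,0,0.02,0,0,0.0036,0,0,0,0.02,0,0,0.0048,0,0,0,0.02,0,0,0.006,0,0,0,0.02,0,0,0.0072,0,0,0]
}}

```text
clock: 21.28
tcp_pos: [0.4809, 0.0464, 0.0418]
orientation: [0.02, 1.572, -0.019]
contact_force: [-1.0, -0.0, 0.6]
grip_width: 0.0199
```

```bash
python3 - <<'E'
from look import *
delta([497,48,42],88)
t,s=look('p5')
cv2.imwrite('pics/p5b.png',np.hstack([cv2.resize(t[212:258,285:345],(400,307),interpolation=3),cv2.resize(s[215:275,270:340],(358,307),interpolation=3)]))
E
```

```text
tcp [480.9  46.4  41.8] shift mm [-0.3  2.  16. ] turn [ 0.11 -0.01 -0.01] F [-1.01 -0.04  0.59] t 21.27
```

View pics/p5b.png

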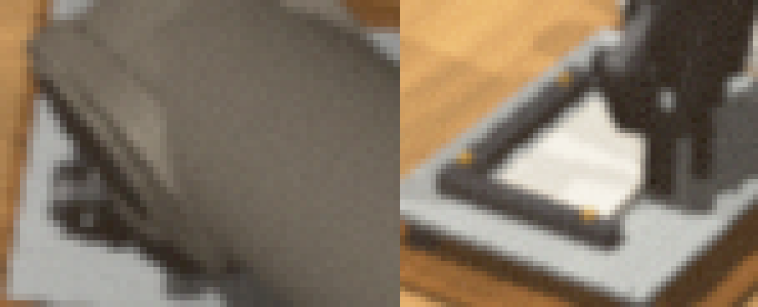

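Picture p5b: both fingers are against the robot-facing long side, with the tile along the short bar and the long-bar gap closing.

Call:
{"method": "carry_out", "body": {
  "targets": [0.02,0,0,0.0012,0.05,0,0,0.02,0,0,0.0024,0.1,0,0,0.02,0,0,0.0036,0.1,0,0,0.02,0,0,0.0048,0.1,0,0,0.02,0,0,0.006,0.1,0,0,0.02,0,0,0.007,0.1,0,0]
}}

```text
clock: 22.12
tcp_pos: [0.4881, 0.0462, 0.0418]
orientation: [0.027, 1.571, -0.026]
contact_force: [-1.5, 0.5, 0.8]
grip_width: 0.0199
```

Call:
{"method": "carry_out", "body": {
  "targets": [0.02,0,0,0.001,0,0,0,0.02,0,0,0.002,0,0,0]
}}

```text
clock: 22.38
tcp_pos: [0.4902, 0.0461, 0.0418]
orientation: [0.028, 1.571, -0.026]
contact_force: [-1.4, 0.1, 1.8]
grip_width: 0.0196
```

Call:
{"method": "carry_out", "body": {
  "targets": [0.02,0,0,0.0007,0,0,0,0.02,0,0,0.0014,0,0,0]
}}

```text
clock: 22.62
tcp_pos: [0.4916, 0.0461, 0.0418]
orientation: [0.027, 1.571, -0.026]
contact_force: [-1.0, 0.4, 0.6]
grip_width: 0.0201
```

Call:
{"method": "carry_out", "body": {
  "targets": [0.02,0,0,0.0005,0,0,0,0.02,0,0,0.001,0,0,0]
}}

```text
clock: 22.88
tcp_pos: [0.4926, 0.0461, 0.0418]
orientation: [0.027, 1.572, -0.026]
contact_force: [-0.9, -0.7, 0.9]
grip_width: 0.0199
```

Call:
{"method": "carry_out", "body": {
  "targets": [0.02,0,0,0.0005,0,0,0,0.02,0,0,0.001,0,0,0]
}}

```text
clock: 23.12
tcp_pos: [0.4936, 0.046, 0.0418]
orientation: [0.027, 1.572, -0.026]
contact_force: [-1.3, -0.2, 0.4]
grip_width: 0.0199
```

Call:
{"method": "carry_out", "body": {
  "targets": [0.02,0,0,0.0004,0,0,0,0.02,0,0,0.0008,0,0,0]
}}

```text
clock: 23.38
tcp_pos: [0.4944, 0.046, 0.0418]
orientation: [0.027, 1.572, -0.026]
contact_force: [-2.3, -0.1, 1.0]
grip_width: 0.0199
```

Call:
{"method": "carry_out", "body": {
  "targets": [0.02,0,0,0.0003,0,0,0,0.02,0,0,0.0006,0,0,0]
}}

```text
clock: 23.62
tcp_pos: [0.4946, 0.046, 0.0417]
orientation: [0.027, 1.572, -0.026]
contact_force: [-3.7, 0.2, 3.6]
grip_width: 0.0199
```

Call:
{"method": "carry_out", "body": {
  "targets": [0.02,0,0,0.0003,0,0,0,0.02,0,0,0.0004,0,0,0]
}}

```text
clock: 23.88
tcp_pos: [0.4946, 0.046, 0.0417]
orientation: [0.027, 1.573, -0.026]
contact_force: [-3.9, 0.2, 4.3]
grip_width: 0.0198
```

```bash
python3 -c "
from h import *
delta([512+18,-20,42],-2)"
```

```text
tcp [494.6  46.   41.7] shift mm [ -0.4 -64.7  37.7] turn [18.01 -0.02  0.02] F [-3.93  0.23  4.32] t 23.88
```

Long bar felt (TCP stopped at x = 494.6 mm, about 4 N). Back to the trailing side to re-seat against the short bar.

Call:
{"method": "carry_out", "body": {
  "targets": [0.02,0,0,-0.006,0,0,0,0.02,0,0,-0.012,0,0,0,0.02,-0.03,0,-0.012,0,0,0,0.02,-0.05,-0.01,-0.005,2,0,0,0.02,-0.05,-0.025,0.005,4,0,0,0.02,-0.05,-0.04,0.015,6,0,0,0.02,-0.05,-0.055,0.025,8,0,0,0.02,-0.05,-0.065,0.035,10,0,0,0.02,-0.05,-0.065,0.037,12,0,0,0.02,-0.05,-0.065,0.037,14,0,0,0.02,-0.05,-0.065,0.037,16,0,0,0.02,-0.05,-0.065,0.037,18,0,0]
}}

```text
clock: 25.38
tcp_pos: [0.5295, -0.0203, 0.0916]
orientation: [1.238, 1.192, -1.239]
contact_force: [0.2, -0.7, -0.6]
grip_width: 0.0203
```

```bash
python3 -c "
from h import *
delta([529,-10,42],-2)"
```

```text
tcp [529.5 -20.3  91.6] shift mm [ 49.6  -0.8 -10.2] turn [-0.05 -0.    0.02] F [ 0.22 -0.69 -0.64] t 25.38
```

Call:
{"method": "carry_out", "body": {
  "targets": [0.02,0.025,0,0,-0.05,0,0,0.02,0.045,0,0,-0.05,0,0,0.02,0.0496,0,0,-0.05,0,0,0.02,0.0496,0,-0.004,-0.05,0,0,0.02,0.0496,0,-0.008,-0.05,0,0,0.02,0.0496,0,-0.01,-0.05,0,0,0.02,0.0496,0,-0.0115,-0.05,0,0,0.02,0.0496,0,-0.013,-0.05,0,0]
}}

```text
clock: 26.38
tcp_pos: [0.53, -0.0073, 0.0422]
orientation: [1.235, 1.193, -1.236]
contact_force: [1.2, 0.6, 0.2]
grip_width: 0.0201
```

Call:
{"method": "carry_out", "body": {
  "targets": [0.02,0,0,-0.0007,0,0,0,0.02,0,0,-0.0014,0,0,0]
}}

```text
clock: 26.62
tcp_pos: [0.53, -0.0059, 0.0422]
orientation: [1.235, 1.193, -1.236]
contact_force: [-0.4, 0.1, 0.2]
grip_width: 0.0202
```

Call:
{"method": "carry_out", "body": {
  "targets": [0.02,0,0,-0.0005,0,0,0,0.02,0,0,-0.001,0,0,0]
}}

```text
clock: 26.88
tcp_pos: [0.53, -0.0049, 0.0422]
orientation: [1.235, 1.193, -1.236]
contact_force: [0.4, 0.1, 0.1]
grip_width: 0.0198
```

Call:
{"method": "carry_out", "body": {
  "targets": [0.02,0,0,-0.0004,0,0,0,0.02,0,0,-0.0007,0,0,0]
}}

```text
clock: 27.12
tcp_pos: [0.5301, -0.0042, 0.0422]
orientation: [1.235, 1.193, -1.236]
contact_force: [0.3, 0.8, -0.1]
grip_width: 0.0201
```

Call:
{"method": "carry_out", "body": {
  "targets": [0.02,0,0,-0.0003,0,0,0,0.02,0,0,-0.0006,0,0,0]
}}

```text
clock: 27.38
tcp_pos: [0.5301, -0.0037, 0.0422]
orientation: [1.234, 1.193, -1.237]
contact_force: [0.5, -0.9, 0.1]
grip_width: 0.0205
```

Call:
{"method": "carry_out", "body": {
  "targets": [0.02,0,0,-0.0003,0,0,0,0.02,0,0,-0.0006,0,0,0]
}}

```text
clock: 27.62
tcp_pos: [0.53, -0.0035, 0.0421]
orientation: [1.234, 1.193, -1.237]
contact_force: [-0.4, -0.8, 0.7]
grip_width: 0.0202
```

Call:
{"method": "carry_out", "body": {
  "targets": [0.02,0,0,-0.0003,0,0,0,0.02,0,0,-0.0005,0,0,0]
}}

```text
clock: 27.88
tcp_pos: [0.5299, -0.0033, 0.0421]
orientation: [1.234, 1.193, -1.238]
contact_force: [0.6, -1.8, 0.5]
grip_width: 0.0199
```

Call:
{"method": "carry_out", "body": {
  "targets": [0.02,0,0,-0.0004,0,0,0,0.02,0,0,-0.0007,0,0,0]
}}

```text
clock: 28.12
tcp_pos: [0.53, -0.0032, 0.0421]
orientation: [1.234, 1.192, -1.238]
contact_force: [-0.5, -3.6, 1.6]
grip_width: 0.02
```

Call:
{"method": "carry_out", "body": {
  "targets": [0.02,0,0,-0.0004,0,0,0,0.02,0,0,-0.0007,0,0,0]
}}

```text
clock: 28.38
tcp_pos: [0.5299, -0.0032, 0.0421]
orientation: [1.233, 1.191, -1.239]
contact_force: [-0.6, -5.2, 1.7]
grip_width: 0.0199
```

Seated on the short bar again (−5.2 N, TCP stationary). Retreat clear and look.

Call:
{"method": "carry_out", "body": {
  "targets": [0.02,0,0,0.006,0,0,0,0.02,0,0,0.015,0,0,0,0.02,-0.03,0,0.015,0,0,0,0.02,-0.08,0,0.02,0,0,0,0.02,-0.13,0,0.05,0,0,0,0.02,-0.15,0,0.1,0,0,0,0.02,-0.15,-0.02,0.16,0,0,0,0.02,-0.15,-0.02,0.22,0,0,0,0.02,-0.15,-0.02,0.28,0,0,0,0.02,-0.15,-0.02,0.34,0,0,0,0.02,-0.15,-0.02,0.38,0,0,0,0.02,-0.15,-0.02,0.38,0,0,0]
}}

```text
clock: 29.88
tcp_pos: [0.4944, -0.3862, 0.1925]
orientation: [1.237, 1.188, -1.245]
contact_force: [0.4, 0.2, 0.4]
grip_width: 0.0198
```

```bash
python3 - <<'E'
from look import *
delta([529,-10,42],-2)
# average frames for sharper picture
t=np.mean([r.grab_frame('top').astype(float) for _ in range(8)],0).astype(np.uint8)
s=np.mean([r.grab_frame('side').astype(float) for _ in range(8)],0).astype(np.uint8)
cv2.imwrite('pics/f_t.png',t); cv2.imwrite('pics/f_s.png',s)
im=t;m=np.zeros(im.shape[:2],bool);u0,u1,v0,v1=(285,350,215,258); p=im[v0:v1,u0:u1].astype(int); m[v0:v1,u0:u1]=(p[...,2]-p[...,0]>12)&(p[...,1]>130)&(p[...,2]-p[...,0]<45)
print(mrect('top',m,.048))
cv2.imwrite('pics/f.png',np.vstack([np.hstack([cv2.resize(t[212:258,285:345],(400,307),interpolation=3),cv2.resize(s[215:275,270:340],(358,307),interpolation=3)]),cv2.resize(t[205:270,285:415],(758,290),interpolation=3)]))
E
```

```text
tcp [ 494.4 -386.2  192.5] shift mm [ 149.2   18.6 -377.9] turn [-0.1   0.04  0.03] F [0.39 0.2  0.37] t 29.88
((533.8, 51.0), (90.5, 60.8), 88.69)
```

View pics/f.png

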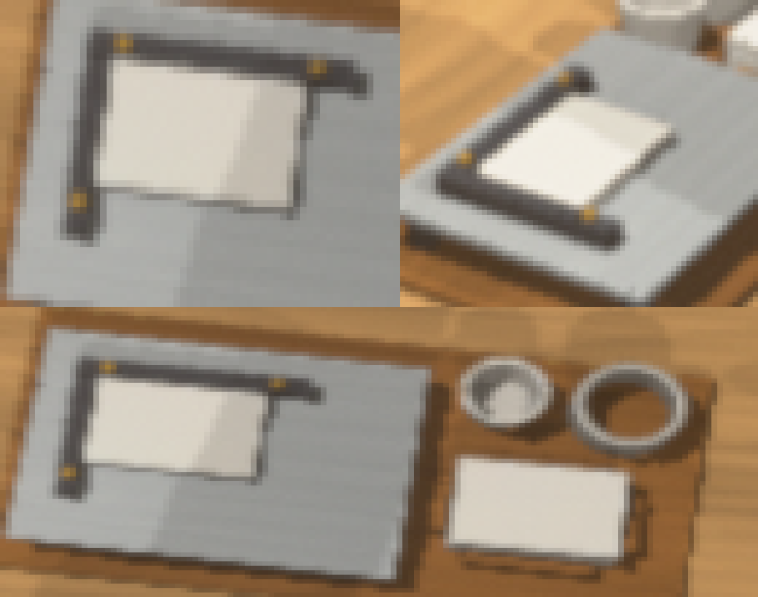

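Picture f: the tile lies in the corner with no visible gap at either bar (upper left panel, 105–305 × 58–210), and the stack, crucible and ring look unmoved. One last gentle feel on the long-bar side to confirm contact there after the y push.

```bash
python3 -c "
from h import *
delta([478,47,95],88)"
```

```text
tcp [ 496.2 -381.8  193.1] shift mm [  97.1  -33.9 -428.1] turn [-18.02   0.     0.04] F [ 0.48  0.29 -0.06] t 30.68
```

Call:
{"method": "carry_out", "body": {
  "targets": [0.02,0,-0.01,-0.045,-2,0,0,0.02,0,-0.015,-0.095,-4,0,0,0.02,0,-0.02,-0.145,-6,0,0,0.02,0.01,-0.025,-0.195,-8,0,0,0.02,0.02,-0.03,-0.245,-10,0,0,0.02,0.03,-0.034,-0.295,-12,0,0,0.02,0.04,-0.034,-0.345,-14,0,0,0.02,0.05,-0.034,-0.39,-16,0,0,0.02,0.06,-0.034,-0.42,-18,0,0,0.02,0.08,-0.034,-0.428,-18,0,0,0.02,0.095,-0.034,-0.428,-18,0,0,0.02,0.097,-0.034,-0.428,-18,0,0]
}}

```text
clock: 32.17
tcp_pos: [0.4772, 0.046, 0.0942]
orientation: [0.027, 1.575, -0.032]
contact_force: [1.5, -0.2, 0.6]
grip_width: 0.02
```

```bash
python3 -c "
from h import *
delta([478,47,42],88)"
```

```text
tcp [477.2  46.   94.2] shift mm [52.2  1.2  1. ] turn [-0.03 -0.05  0.04] F [ 1.52 -0.15  0.6 ] t 32.17
```

Call:
{"method": "carry_out", "body": {
  "targets": [0.02,0.025,0.001,0,0,0,0,0.02,0.047,0.001,0,0,0,0,0.02,0.052,0.001,0.002,0,0,0,0.02,0.0522,0.001,0.006,0,0,0,0.02,0.0522,0.001,0.009,0,0,0,0.02,0.0522,0.001,0.012,0,0,0,0.02,0.0522,0.001,0.0135,0,0,0,0.02,0.0522,0.001,0.015,0,0,0,0.02,0.0522,0.001,0.016,0,0,0]
}}

```text
clock: 33.3
tcp_pos: [0.493, 0.0463, 0.0419]
orientation: [0.027, 1.575, -0.032]
contact_force: [0.2, 0.7, 0.2]
grip_width: 0.0202
```

Call:
{"method": "carry_out", "body": {
  "targets": [0.02,0,0,0.0004,0,0,0,0.02,0,0,0.0008,0,0,0]
}}

```text
clock: 33.55
tcp_pos: [0.4938, 0.0463, 0.0419]
orientation: [0.027, 1.575, -0.032]
contact_force: [-0.7, 0.3, -0.1]
grip_width: 0.0202
```

Call:
{"method": "carry_out", "body": {
  "targets": [0.02,0,0,0.0003,0,0,0,0.02,0,0,0.0006,0,0,0]
}}

```text
clock: 33.8
tcp_pos: [0.4944, 0.0462, 0.0419]
orientation: [0.027, 1.575, -0.032]
contact_force: [1.2, 0.5, 0.0]
grip_width: 0.0201
```

Call:
{"method": "carry_out", "body": {
  "targets": [0.02,0,0,0.0003,0,0,0,0.02,0,0,0.0006,0,0,0]
}}

```text
clock: 34.05
tcp_pos: [0.4945, 0.0462, 0.0418]
orientation: [0.027, 1.576, -0.032]
contact_force: [-1.6, -0.5, 1.9]
grip_width: 0.02
```

Call:
{"method": "carry_out", "body": {
  "targets": [0.02,0,0,0.0003,0,0,0,0.02,0,0,0.0005,0,0,0]
}}

```text
clock: 34.3
tcp_pos: [0.4945, 0.0462, 0.0417]
orientation: [0.027, 1.577, -0.032]
contact_force: [-2.2, 0.0, 2.3]
grip_width: 0.0201
```

The tool stops at the same place as before (494.5 mm), so the tile is still on the long bar. Retreat, final numeric check, hand in.

Call:
{"method": "carry_out", "body": {
  "targets": [0.02,0,0,-0.006,0,0,0,0.02,0,0,-0.014,0,0,0,0.02,-0.03,0,-0.016,0,0,0,0.02,-0.08,0,-0.016,0,0,0,0.02,-0.13,0,-0.016,0,0,0,0.02,-0.15,-0.05,-0.016,0,0,0,0.02,-0.15,-0.1,-0.01,0,0,0,0.02,-0.15,-0.155,0,0,0,0,0.02,-0.15,-0.21,0,0,0,0,0.02,-0.15,-0.27,0,0,0,0,0.02,-0.15,-0.33,0,0,0,0.02,-0.15,-0.36,0.01,0,0,0]
}}

```text
schema error: expected a multiple of 7 numbers
```

```bash
python3 - <<'E'
from look import *
t=np.mean([r.grab_frame('top').astype(float) for _ in range(6)],0).astype(np.uint8)
s=np.mean([r.grab_frame('side').astype(float) for _ in range(6)],0).astype(np.uint8)
im=t;m=np.zeros(im.shape[:2],bool);u0,u1,v0,v1=(285,350,215,258); p=im[v0:v1,u0:u1].astype(int); m[v0:v1,u0:u1]=(p[...,2]-p[...,0]>12)&(p[...,1]>130)&(p[...,2]-p[...,0]<45)
print(mrect('top',m,.048))
cv2.imwrite('pics/g.png',np.hstack([cv2.resize(t[205:270,285:415],(440,220),interpolation=3),cv2.resize(s[200:270,275:375],(314,220),interpolation=3)]))
print(r.get_obs()['clock'])
E
```

```text
((485.2, 128.8), (71.7, 7.0), 3.67)
34.9
```

View pics/g.png

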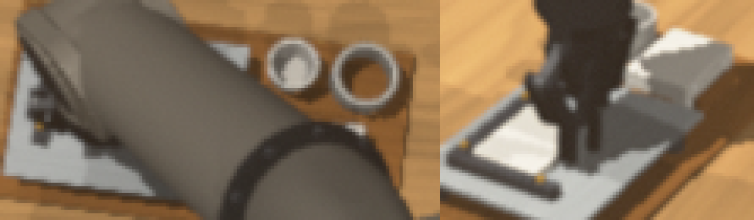

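The call was refused (a row was one number short), so the arm is still at the tile, as picture g shows. Redoing the retreat.

Call:
{"method": "carry_out", "body": {
  "targets": [0.02,0,0,-0.006,0,0,0,0.02,0,0,-0.014,0,0,0,0.02,-0.03,0,-0.016,0,0,0,0.02,-0.08,0,-0.016,0,0,0,0.02,-0.13,0,-0.016,0,0,0,0.02,-0.15,-0.05,-0.016,0,0,0,0.02,-0.15,-0.1,-0.01,0,0,0,0.02,-0.15,-0.155,0,0,0,0,0.02,-0.15,-0.21,0,0,0,0,0.02,-0.15,-0.27,0,0,0,0,0.02,-0.15,-0.33,0,0,0,0,0.02,-0.15,-0.36,0.01,0,0,0]
}}

```text
clock: 36.4
tcp_pos: [0.4903, -0.318, 0.1927]
orientation: [0.029, 1.577, -0.038]
contact_force: [-0.5, 0.4, -0.2]
grip_width: 0.0198
```

```bash
python3 - <<'E'
from look import *
t=np.mean([r.grab_frame('top').astype(float) for _ in range(8)],0).astype(np.uint8)
s=np.mean([r.grab_frame('side').astype(float) for _ in range(8)],0).astype(np.uint8)
im=t;m=np.zeros(im.shape[:2],bool);u0,u1,v0,v1=(285,350,215,258); p=im[v0:v1,u0:u1].astype(int); m[v0:v1,u0:u1]=(p[...,2]-p[...,0]>12)&(p[...,1]>130)&(p[...,2]-p[...,0]<45)
print(mrect('top',m,.048))
cv2.imwrite('pics/k.png',np.hstack([cv2.resize(t[205:270,285:415],(440,220),interpolation=3),cv2.resize(s[200:270,275:375],(314,220),interpolation=3)]))
print(r.get_obs()['clock'],r.get_obs()['tcp_pos'],r.get_obs()['contact_force'])
E
```

```text
((533.9, 51.0), (90.5, 60.3), 88.61)
37.2 [ 0.49205212 -0.31340425  0.19303506] [-0.63325732 -0.82363877 -0.40439356]
```

The tile's measured pose is unchanged and the arm is clear.

```bash
python3 -c "
from bench import r
print(r.hand_in())"
```

```text
the job is handed in; nothing more can be done
None
```

The white top tile is off the stack and home in the corner of the L-stop. I slid it across the gap onto the platform without lifting it, and handed the job in at about 37 s of the 61 s allowed.

**Method:** I pushed it with two fingertips on its trailing side up to the short bar, then from the robot side to the long bar. After that I re-seated it against the short bar and felt the long bar once more.

**Contact:**
- **Short bar:** the tool stopped at 4.3 N on the first push and 5.2 N on the re-seat.
- **Long bar:** it stopped at 3.9 N at 494.6 mm. The final feel stopped at 494.5 mm and 2.2 N, so the tile had not moved off that bar.
- **Highest forces at the end of a move:** about 5–6 N on the tile. Touching the bare platform earlier to find the fingertip height read about 24 N, higher than I intended.

**Last checks:**
- **Tile pose:** the top camera put its centre at (534, 51) mm and its angle at 88.6°. My fit of the long bar gave 88.4°.
- **Disagreements:** the tile's y is about 4–5 mm past the home point I worked out from the first picture. The short bar's fitted edge (177.3°) also differs from square to the tile by about 1°. I relied on the felt contacts instead.
- **Lower tiles and bystanders:** the stack, crucible and ring looked unmoved in the picture before the final feel. I did not measure them or compare the bench items.
- **Not seen after the final feel:** I had reached the 12-picture limit, so only the tile's measured pose confirms the end state.
- **Refused move:** one retreat call was rejected for a missing number and repeated, with no effect on the scene.

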